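# Steady the bail lamp over its coaster and set it down

## Task

Take the bedside lamp out of its leaning charging cradle by the wooden roller on its bail (touch the lamp nowhere else) and carry it to the round rimmed coaster; it swings freely on the roller, so damp the swing until the lamp has hung still just above the middle of the coaster for three seconds. Then lower it gently so that it stands upright in the coaster's rim, and let go. Do not let the lamp knock against anything or touch the coaster while it swings, and leave the other things where they are.

Things in the scene. Friction and masses are not known exactly. Their poses are not given: they have to be found in the camera images.
- roller: Wooden roller grip at the top of the lamp's bail: round bar 22 mm in diameter, 64 mm long, 40 g, loose. Origin at its centre, y along its level length (the swing axis). The bail turns freely in it. Pinch it across its diameter, fingers closing at right angles to y; the wires start 25 mm beyond a 22 mm wide pad on its middle. Axis about 252 mm above the table at the start
- lamp: Lamp, nominally 0.42 kg: foot 96 mm in diameter, white shade, stiff wire bail rising at y = +-53 mm to the roller. Origin on the roller's axis in the middle, z up the lamp's own axis, y along the roller. Swings almost undamped about the roller's axis only: mass centre 203 mm below the roller, period 0.92 s (a simple pendulum of 211 mm); left alone it swings on for over half a minute
- lamp_foot (a point): Centre of the lamp's flat underside, 240 mm below the roller's axis along the lamp's z (top of the shade 126 mm above the underside); axes as the lamp's
- cradle: Fixed charging cradle, foot plate 150 by 124 mm: a square pocket, 104 mm wide inside, 31 mm deep, walls 5 mm (upper edge 68 mm above the table), leaning 0.28 rad from vertical towards the cradle's own +x. The lamp in it leans with its top to +x, is drawn out along the lean, and then swings down towards +x. Origin at the centre of the plate's underside on the table, z up
- cradle_seat (a point): Centre of the pocket's floor, where the lamp's underside rests at the start, 22 mm above the table
- coaster: Loose round grey concrete coaster, 132 mm in diameter, 0.3 kg: floor 5 mm thick, raised rim 6 mm wide and 6 mm higher than the floor, 120 mm across inside. Origin at the centre of its underside on the table
- coaster_top (a point): Centre of the coaster's floor, 5 mm above the table: the target for lamp_foot
- ring_dish: Bystander: white ceramic ring dish, 100 mm in diameter, 22 mm high, origin under its centre
- tweezers: Bystander: steel tweezers, 145 mm long, 9 mm high, lying along their x, origin at the middle underneath
- pry_triangle: Bystander: small plastic prying triangle, 36 mm wide, 4 mm thick, origin under its centre
- phone_cover: Bystander: phone back cover, 72 by 148 by 6 mm, lying flat, origin under its centre
- cream_jar: Bystander: cream jar, 48 mm in diameter, 85 mm high, origin under its centre

How it is judged:
By the outcome, as a careful person would: the job done as asked, in the order asked, and still so for the second after the job is handed in, with the robot touching nothing.
It also fails if it takes over 48 s, if anything falls off the work surface, if the arm or the gripper's body presses on something with over 40 N, if the wrist force passes 120 N, or if a joint passes its speed limit or range.

## Robot

A 7-joint arm with a two-finger parallel gripper is mounted at the origin on the work surface. World frame = base frame: x ahead of the robot, y to its left, z up, the work surface at z = 0. Lengths are in m, angles in rad, forces in N, time in s.
With the tool pointing down it reaches from about 0.4 to 0.85 m from the base axis. Payload 10.4 kg.
Tool frame: the origin (TCP) lies midway between the tips of the shut fingers; the grasp point (between the pads) lies r.grip_point_offset behind it (r.grip_point_offset is the distance from the TCP to the grasp point, in m); z points along the fingers, y is the line along which they close (so a half turn about z gives the same grasp; the last joint's range is limited). The gripper opens to 87 mm and grips with 3 to 60 N. Pads are 19 mm wide; open, the fingers measure 117 mm over their backs; the gripper's body (75 mm by 190 mm) begins 51 mm behind the grasp point.
Start: joints at [-1.32, 0.332, -0.065, 1.46, 0.022, 1.35, -0.088], TCP at [0.169, 0.602, 0.223] pointing down, gripper open.
Joint ranges: [-2.6, 2.6], [-0.5, 2.12], [-1.47, 1.34], [0.16, 2.42], [-1.27, 4.41], [0.06, 2.06], [-2.6, 2.6]. Speed limits (rad/s): [2.22, 2.22, 2.79, 2.79, 3.14, 3.14, 3.14].

## Interface

Orientations are given as a unit quaternion [x, y, z, w].
In Python, from bench import r gives the robot as it stands.
- The arm moves only by the tool play_rows, never from a script. Its arguments are lists of equal length, an entry for each row: "claw": the closure, from 0 (fully open) to 1 (shut); "delta_pos": the shift along the tool's x, y, z scaled (see below), a list of three; "delta_rot": the turn, a rotation vector about the tool's x, y, z scaled (see below), a list of three. A call has 1 to 8 rows; each row shifts and turns the commanded pose from where the row before left it, along the tool's axes as they then stand; what a row does not reach is not made up. The controller multiplies each number of a shift by 200 mm and each number of a turn by pi rad. A row lasts 1/10 s, in which the tool goes at most 50 mm and 8.59 degrees, less where a joint would pass 70% of its speed; a pose out of reach is approached as far as the arm can. A call with a number of a shift or a turn outside -1 to 1 is refused whole. A call with a gripper value outside its range is refused whole. The fingers move at their own pace and stop on an object; "squeeze" is the grip in N (left out, the last holds). Time passes only in rows, so rows that do not move let the fingers close. It gives the time, the measured TCP pose, the force, the opening and the grip force at its end, in the units of the state.
- r.read_state(): the state, without advancing time (a new reading comes with each control period).
- r.camera(name): name is "scene" or "top" or "wrist"; returns a dict with "pixels" (384x512x3 uint8, red, green, blue), "camera_matrix" (3x3 intrinsics, pixels), "cam_to_world" (4x4, takes a point from camera to world coordinates); the wrist camera has in their place "hand_eye" (4x4, takes a point from camera to tool coordinates, whose origin is the TCP and whose axes are the flange's). Camera axes: x right, y up, looking along -z (the intrinsics and any distortion apply to the point x, -y, -z); pixel columns grow to the right and rows downward; lengths in m; the calibration is good to about 2 mm. A picture is of the moment at which its call begins: read the wrist's pose just before it. There is no depth.
- r.close_job(): hands the job in; it is judged then, once.
The state is a dict: "time": time; "joint_positions": joint angles; "joint_vel": joint speeds; "joint_torque": joint torques, N m; "ee_pos": TCP position; "eef_rot": TCP orientation; "ft_force": force on the tool from outside, world axes, zero at the start; "torque": the same for the moment, N m; "width": finger opening in m; "grip_force": force on a finger pad.
Only numpy, scipy, OpenCV 4.12 (cv2) and the standard library are available. Lean on these libraries where they do the work, as an engineer would, in place of code of your own. Each camera call takes 0.05 s, during which the arm holds its last target. There are 200 camera calls.

## Working session

There is one attempt and no reset: what is moved stays moved. The work goes in short steps, Python scripts to look and compute and a tool call to move; the robot and the scene stay as the last step left them, time stands still between calls to the robot, and variables do not carry over. Pictures are saved under pics/ and viewed, at most 10 in all, crops included, and the job is handed in when it is done.

Besides the shell and the picture viewer there is one more tool, called after "Request:" as a command line: name --argument value ..., lists and objects as JSON in quotes. play_rows: Moves the arm, as the interface text tells. Shifts and turns lie within -1 to 1; 1 stands for 200 mm of shift or pi rad of turn. Its arguments: {"type":"object","properties":{"claw":{"type":"array"},"delta_pos":{"type":"array"},"delta_rot":{"type":"array"},"squeeze":{"type":"number"}},"required":["claw","delta_pos","delta_rot"]}

```bash
mkdir -p pics; ls; cat > h.py <<'E'
import numpy as np, cv2
from scipy.spatial.transform import Rotation as R
from bench import r
def snap(n,f):
    s=r.read_state(); c=r.camera(n); cv2.imwrite(f'pics/{f}.png',c['pixels'][:,:,::-1])
    np.savez(f'pics/{f}.npz',K=c['camera_matrix'],T=np.array(c.get('cam_to_world',c.get('hand_eye'))),p=s['ee_pos'],q=s['eef_rot'],w='hand_eye' in c,**({'d':c['distortion']} if 'distortion' in c else {}))
    return c,s
def cam(f):
    d=np.load(f'pics/{f}.npz'); T=d['T']
    if d['w']:
        W=np.eye(4); W[:3,:3]=R.from_quat(d['q']).as_matrix(); W[:3,3]=d['p']; T=W@T
    return d['K'],T
def ray(f,u,v):
    K,T=cam(f); a=np.linalg.inv(K)@[u,v,1]; a=T[:3,:3]@[a[0],-a[1],-a[2]]
    return T[:3,3],a/np.linalg.norm(a)
def onz(f,u,v,z):
    o,a=ray(f,u,v); return o+a*(z-o[2])/a[2]
def proj(f,P):
    K,T=cam(f); p=np.linalg.inv(T)@np.append(P,1); q=K@[p[0],-p[1],-p[2]]; return q[:2]/q[2]
def tri(*obs):
    A=0;b=0
    for f,u,v in obs:
        o,a=ray(f,u,v); M=np.eye(3)-np.outer(a,a); A=A+M; b=b+M@o
    return np.linalg.solve(A,b)
E
python3 - <<'E'
from h import *
a,s=snap('scene','s0'); b,_=snap('top','t0')
print({k:(v if k!='pixels' else 0) for k,v in b.items()}); print(a.keys(),a['cam_to_world']); print(s); print(r.grip_point_offset)
for n in('s0','t0'):
    i=cv2.imread(f'pics/{n}.png'); cv2.imwrite(f'pics/{n}b.png',cv2.resize(i,(800,600),interpolation=cv2.INTER_CUBIC))
E
```

```text
pics
{'pixels': 0, 'camera_matrix': array([[426.23396567,   0.        , 253.1248457 ],
       [  0.        , 426.23396567, 190.36470529],
       [  0.        ,   0.        ,   1.        ]]), 'cam_to_world': array([[-0.01799525,  0.98964441, -0.14240826,  0.40783661],
       [-0.99929337, -0.01310126,  0.03522936,  0.03153626],
       [ 0.03299881,  0.14294159,  0.98918086,  1.10446264],
       [ 0.        ,  0.        ,  0.        ,  1.        ]])}
dict_keys(['pixels', 'camera_matrix', 'cam_to_world']) [[-0.05434854 -0.67863661  0.73246064  1.28226686]
 [ 0.99831224 -0.02189384  0.05378971  0.08254953]
 [-0.02046729  0.73414781  0.67868113  0.86629246]
 [ 0.          0.          0.          1.        ]]
{'time': 0.0, 'joint_positions': array([-1.31955555,  0.33288059, -0.06466799,  1.46093821,  0.02158067,
        1.34985851, -0.08850145]), 'joint_vel': array([ 0.00131455, -0.00101331,  0.00067475, -0.00071602,  0.00068923,
        0.00100806, -0.0011401 ]), 'joint_torque': array([ 1.60714603e-04, -6.23236370e+01,  2.48915702e-02, -3.89915729e+01,
       -6.13127556e-02,  3.93117161e-02,  1.23776317e-04]), 'ee_pos': array([0.16893534, 0.60134855, 0.22174987]), 'eef_rot': array([ 1.36500392e-01,  9.90639773e-01, -6.91804542e-04, -6.79568360e-05]), 'ft_force': array([ 0.28217462,  0.11128673, -0.51195403]), 'torque': array([-0.03013513, -0.02095362, -0.00446647]), 'grip_force': 0.0, 'width': 0.08705981520543389}
0.0187
```

View pics/s0b.png

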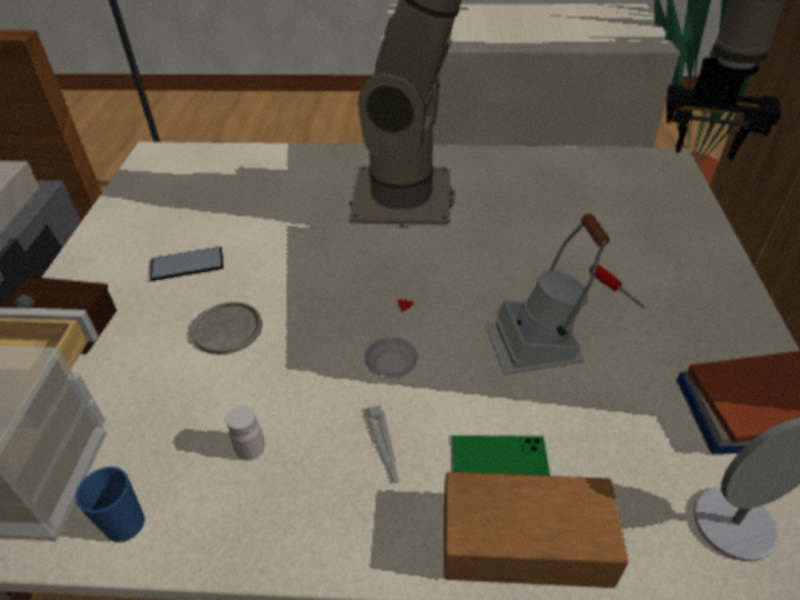

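View pics/t0b.png

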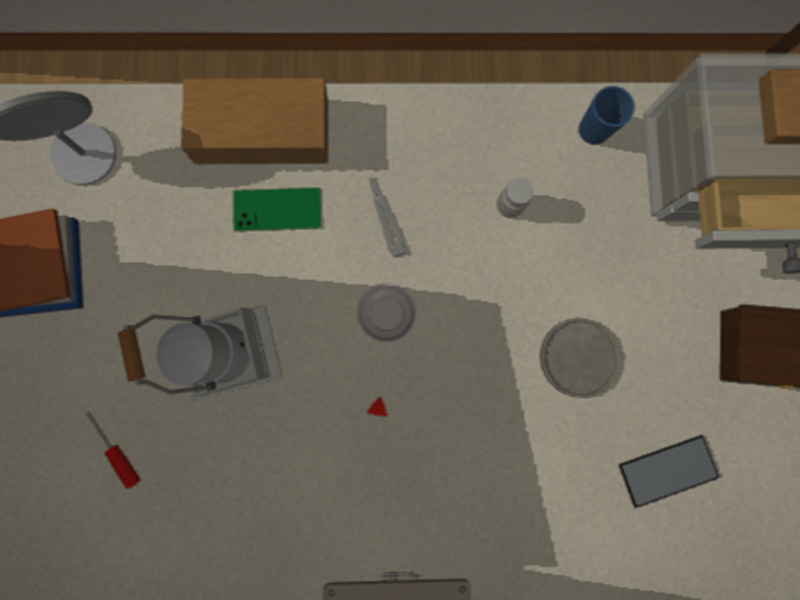

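The scene view shows the roller at about (595,230) and the coaster at (226,328). The top view shows the roller at (131,355), the coaster at (582,358), and the cradle between the roller and (280,350). I'll enlarge the crops to refine these.

```bash
python3 - <<'E'
from h import *
t=cv2.imread('pics/t0.png'); s=cv2.imread('pics/s0.png')
def c(i,x,y,w,h): return cv2.resize(i[y:y+h,x:x+w],(400,300),interpolation=cv2.INTER_CUBIC)
m=np.vstack([np.hstack([c(t,66,188,120,90),c(t,332,188,80,60)]),np.hstack([c(s,310,130,80,60),c(s,105,180,80,60)])])
cv2.imwrite('pics/m0.png',cv2.convertScaleAbs(m,alpha=1.5))
E
```

```text
(no output)
```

View pics/m0.png

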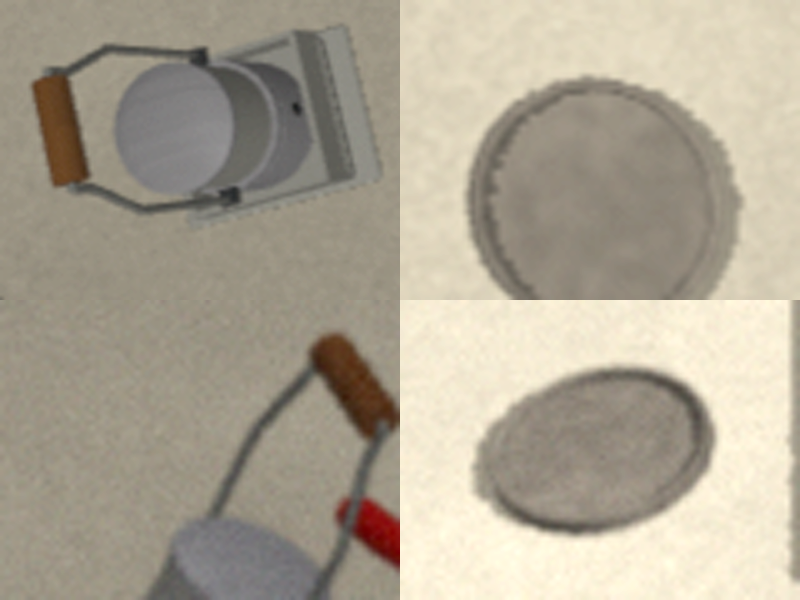

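The crops give these pixel positions:

| Feature | Top view | Scene view |
|---|---|---|
| Roller centre | (84.3,227.0) | (380.5,147.1) |
| Roller ends | (81.6,211.4), (87.0,243.2) | – |
| Coaster centre | (371.2,229.2) | (145,209.6) |

```bash
python3 - <<'E'
from h import *
np.set_printoptions(precision=4,suppress=True)
print('tri roller',tri(('t0',84.3,227),('s0',380.5,147.1)), 'z252',onz('t0',84.3,227,.252),onz('s0',380.5,147.1,.252))
a=onz('t0',81.6,211.4,.252);b=onz('t0',87,243.2,.252);print(a,b,np.linalg.norm(a-b),np.degrees(np.arctan2(*(a-b)[1::-1])))
print('coaster',onz('t0',371.2,229.2,.011),onz('s0',145,209.6,.008))
# cradle plate far edge corners in top crop (345,25)?,(380,178)
for u,v in((345,25),(380,178),(195,225)): print(onz('t0',66+u/3.333,188+v/3.333,.006))
for n,u,v in(('dish',386,313),('tri',378,408),('tweez',388,217),('jar',516,198),('cover',670,471)): print(n,onz('t0',u*.64,v*.64,.0))
s=r.read_state(); print(R.from_quat(s['eef_rot']).as_matrix())
E
```

```text
tri roller [0.4622 0.3376 0.2509] z252 [0.462  0.3355 0.252 ] [0.463 0.339 0.252]
[0.493  0.3419 0.252 ] [0.4302 0.329  0.252 ] 0.06407604517271379 11.600325103787087
coaster [ 0.4599 -0.3108  0.011 ] [ 0.4657 -0.3076  0.008 ]
[0.5554 0.2088 0.006 ]
[0.4371 0.1811 0.006 ]
[0.4042 0.3202 0.006 ]
dish [0.5408 0.0086 0.    ]
tri [0.3845 0.0241 0.    ]
tweez [0.7056 0.0025 0.    ]
jar [ 0.7373 -0.2188  0.    ]
cover [ 0.2738 -0.4523  0.    ]
[[-0.9628  0.2704 -0.0003]
 [ 0.2704  0.9628 -0.0013]
 [-0.0001 -0.0013 -1.    ]]
```

The checks hold: roller height 0.251 m, roller length 64 mm, and cradle yaw about 13°. I'll turn the tool by a half turn less 28.5° so the last joint keeps range at both ends of the carry, and rise at the same time.

Request:
play_rows --claw '[0,0,0,0,0,0,0,0]' --delta_pos '[[0,0,-0.1],[0,0,-0.1],[0,0,-0.1],[0,0,-0.1],[0,0,0],[0,0,0],[0,0,0],[0,0,0]]' --delta_rot '[[0,0,0.0467],[0,0,0.0467],[0,0,0.0467],[0,0,0.0467],[0,0,0.0467],[0,0,0.0467],[0,0,0.0467],[0,0,0.0467]]' --squeeze 40

```text
time: 0.9
ee_pos: [0.1689, 0.6016, 0.3021]
eef_rot: [0.664, 0.747, -0.0, 0.0]
ft_force: [0.5, -0.0, 0.5]
width: 0.087
grip_force: 0.0
```

Request:
play_rows --claw '[0,0,0,0,0,0,0,0]' --delta_pos '[[0,0,0],[0,0,0],[0,0,0],[0,0,0],[0,0,0],[0,0,0],[0,0,0],[0,0,0]]' --delta_rot '[[0,0,0.0467],[0,0,0.0467],[0,0,0.0467],[0,0,0.0467],[0,0,0.0467],[0,0,0.0467],[0,0,0.0467],[0,0,0.0467]]'

```text
time: 1.7
ee_pos: [0.1689, 0.6015, 0.3021]
eef_rot: [0.967, 0.254, -0.0, 0.0]
ft_force: [-0.8, -0.3, 0.6]
width: 0.0871
grip_force: 0.0
```

Request:
play_rows --claw '[0,0,0]' --delta_pos '[[0,0,0],[0,0,0],[0,0,0]]' --delta_rot '[[0,0,0.0467],[0,0,0.0467],[0,0,0]]'

```text
time: 2.0
ee_pos: [0.1698, 0.6014, 0.3016]
eef_rot: [0.992, 0.128, 0.001, 0.001]
ft_force: [0.7, 0.7, -0.1]
width: 0.0871
grip_force: 0.0
```

```bash
cat >> h.py <<'E'
def go(P,psi=None):
    "tool-frame deltas (in units) from measured pose to world TCP target P; psi=desired tool-y heading deg"
    s=r.read_state(); M=R.from_quat(s['eef_rot']); m=M.as_matrix()
    print('t',s['time'],'pos',s['ee_pos'],'psi',np.degrees(np.arctan2(m[1,1],m[0,1])),'zaxis',m[:,2],'j',s['joint_positions'])
    print('units',M.inv().apply(np.array(P)-s['ee_pos'])/.2, 'x,y axes',m[:,0],m[:,1])
    return s
E
python3 - <<'E'
from h import *
np.set_printoptions(precision=4,suppress=True)
go([.462,.3375,.30])
E
```

```text
t 2.0 pos [0.1698 0.6014 0.3016] psi -75.34686592561415 zaxis [ 0.0014 -0.0024 -1.    ] j [-1.7148  0.3188  0.4562  1.3528 -0.1368  1.5033 -2.5843]
units [1.0798 1.6461 0.0132] x,y axes [0.9675 0.253  0.0007] [ 0.253  -0.9675  0.0026]
```

Request:
play_rows --claw '[0,0,0,0,0,0,0,0]' --delta_pos '[[0.06,0.09,0],[0.13,0.2,0],[0.13,0.2,0],[0.13,0.2,0],[0.13,0.2,0],[0.13,0.2,0],[0.13,0.2,0],[0.13,0.2,0]]' --delta_rot '[[0,0,0],[0,0,0],[0,0,0],[0,0,0],[0,0,0],[0,0,0],[0,0,0],[0,0,0]]'

```text
time: 2.8
ee_pos: [0.4341, 0.361, 0.3021]
eef_rot: [0.991, 0.131, -0.0, 0.001]
ft_force: [-0.3, 1.0, 0.2]
width: 0.0869
grip_force: 0.0
```

Request:
play_rows --claw '[0,0,0]' --delta_pos '[[0.1,0.14,0],[0.02,0.03,0],[0,0,0]]' --delta_rot '[[0,0,0],[0,0,0],[0,0,0]]'

```text
time: 3.1
ee_pos: [0.4658, 0.3348, 0.3019]
eef_rot: [0.992, 0.129, -0.0, 0.001]
ft_force: [-0.1, 0.8, -0.2]
width: 0.0873
grip_force: 0.0
```

```bash
python3 - <<'E'
from h import *
np.set_printoptions(precision=4,suppress=True)
go([.462,.3375,.30])
c,s=snap('wrist','w1'); print(c['hand_eye'],c['camera_matrix'])
i=cv2.imread('pics/w1.png'); cv2.imwrite('pics/w1b.png',cv2.resize(i,(800,600),interpolation=cv2.INTER_CUBIC))
print('roller ends pred',[proj('w1',[.462+k*.032*.975,.3375+k*.032*.222,.251])*1.5625 for k in(-1,0,1)])
E
```

```text
t 3.1 pos [0.4658 0.3348 0.3019] psi -75.20404956618762 zaxis [-0.0006 -0.002  -1.    ] j [-1.2731  0.2082  0.6782  1.5034 -0.1293  1.4776 -1.9058]
units [-0.0148 -0.0181  0.0093] x,y axes [ 0.9668  0.2554 -0.0011] [ 0.2554 -0.9668  0.0018]
[[ 0.0005  0.9585  0.2852  0.0793]
 [ 1.     -0.0005  0.0001 -0.0006]
 [ 0.0003  0.2852 -0.9585 -0.1636]
 [ 0.      0.      0.      1.    ]] [[332.7478   0.     255.1537]
 [  0.     332.7478 195.2432]
 [  0.       0.       1.    ]]
roller ends pred [array([389.4095, 410.438 ]), array([391.5698, 345.0643]), array([393.9101, 274.2458])]
```

View pics/w1b.png

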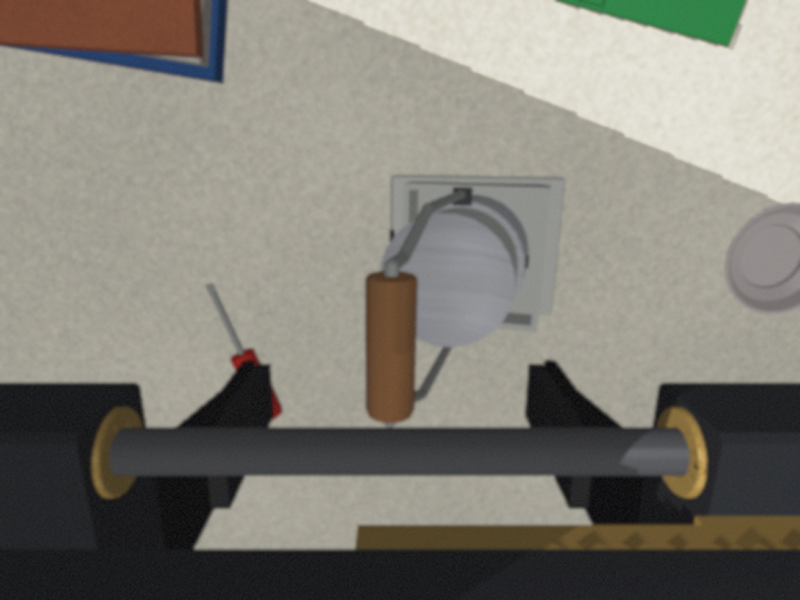

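The roller runs from (391,272) to (390,420), which matches the prediction, and it's square to the fingers. I'll correct by 4 mm, go down and close.

Request:
play_rows --claw '[0,0,0,0,0,0]' --delta_pos '[[-0.015,-0.018,0],[0,0,0.08],[0,0,0.1],[0,0,0.1],[0,0,0.068],[0,0,0]]' --delta_rot '[[0,0,0],[0,0,0],[0,0,0],[0,0,0],[0,0,0],[0,0,0]]'

```text
time: 3.75
ee_pos: [0.4592, 0.3398, 0.2307]
eef_rot: [0.991, 0.13, -0.002, 0.002]
ft_force: [-0.5, 0.2, -0.1]
width: 0.0872
grip_force: 0.0
```

Request:
play_rows --claw '[0.4,0.55,0.65,0.7,0.75,1,1,1]' --delta_pos '[[0,0,0],[0,0,0],[0,0,0],[0,0,0],[0,0,0],[0,0,0],[0,0,0],[0,0,0]]' --delta_rot '[[0,0,0],[0,0,0],[0,0,0],[0,0,0],[0,0,0],[0,0,0],[0,0,0],[0,0,0]]' --squeeze 40

```text
time: 4.55
ee_pos: [0.4609, 0.3391, 0.2324]
eef_rot: [0.992, 0.129, -0.0, 0.001]
ft_force: [0.5, -0.1, -0.4]
width: 0.0311
grip_force: 0.0
```

```bash
python3 - <<'E'
from h import *
np.set_printoptions(precision=4,suppress=True)
s=go([.462,.3375,.2323]); print(s['ft_force'],s['torque'],s['width'],s['grip_force'])
# damping sim: pivot u (along cradle +x) and z(t); lamp leaves at draw d=31mm; L=.211
def sim(rows,lag=0.05,ex=.036):
    # rows: list of (dx,dz) mm per .1s ; returns residual
    dt=.001;L=.211;th=-.28;w=0;x=z=0.;vx=vz=0.;free=False;out=[]
    cx=cz=0.;T=len(rows)*.1+1.2;t=0;P=[(0,0)]
    ks=np.array([[0,0]]+rows).cumsum(0)/1000
    tt=np.arange(len(ks))*.1
    f=lambda t:np.array([np.interp(t,tt,ks[:,0]),np.interp(t,tt,ks[:,1])])
    pos=np.zeros(2);vel=np.zeros(2);wn=2/lag  # critically damped tracking
    while t<T:
        a=wn*wn*(f(t)-pos)-2*wn*vel; vel=vel+a*dt; pos=pos+vel*dt
        d=pos@[np.sin(.28),np.cos(.28)]
        if not free and d>ex: free=True
        if free:
            al=-(9.81+a[1])/L*np.sin(th)-a[0]/L*np.cos(th); w+=al*dt; th+=w*dt
            R_=pos[0]+.240*np.sin(th),pos[1]+.252-.240*np.cos(th)
            out.append((t,th,w,pos[0],pos[1],R_[0],R_[1]))
        t+=dt
    o=np.array(out); E=np.hypot(o[-1,1],o[-1,2]/np.sqrt(9.81/L)); return E,o
import itertools
up=lambda v:(v*np.sin(.28),v*np.cos(.28))
base=[up(10),up(15),up(15)]
best=[]
for n,v in itertools.product(range(2,7),range(-35,0,1)):
  for k in (0,1,2):
    rows=base+[up(15)]*k+[(v,15)]*n
    E=np.mean([sim(rows,l,e)[0] for l in(.04,.08) for e in (.033,.04)]) if 0 else sim(rows,.06)[0]
    best.append((E,k,n,v))
best.sort(); print(best[:12])
E
```

```text
t 4.55 pos [0.4609 0.3391 0.2324] psi -75.17038911633053 zaxis [-0.0006 -0.0016 -1.    ] j [-1.2795  0.2357  0.6694  1.621  -0.1485  1.3383 -1.901 ]
units [0.0031 0.0091 0.0004] x,y axes [ 0.9667  0.2559 -0.001 ] [ 0.2559 -0.9667  0.0014]
[ 0.5226 -0.1151 -0.3529] [-0.0748  0.1549  0.0054] 0.031131702928343385 0.0
[(np.float64(0.1837169187233053), 0, 2, -34), (np.float64(0.18380854840905184), 0, 2, -35), (np.float64(0.18384692449878812), 0, 2, -33), (np.float64(0.18419850831256115), 0, 2, -32), (np.float64(0.1847707962214889), 0, 2, -31), (np.float64(0.18556211582220727), 0, 2, -30), (np.float64(0.1865700280936786), 0, 2, -29), (np.float64(0.1877913717068118), 0, 2, -28), (np.float64(0.1924350337988287), 0, 2, -27), (np.float64(0.19390660029686688), 0, 2, -26), (np.float64(0.1955809351899967), 0, 2, -25), (np.float64(0.19745313135110007), 0, 2, -24)]
```

Request:
play_rows --claw '[0.7,1,1,1,1]' --delta_pos '[[0,0.005,0],[0,0,0],[0,0,0],[0,0,0],[0,0,0]]' --delta_rot '[[0,0,0],[0,0,0],[0,0,0],[0,0,0],[0,0,0]]' --squeeze 40

```text
time: 5.05
ee_pos: [0.4612, 0.338, 0.2323]
eef_rot: [0.992, 0.129, -0.0, 0.001]
ft_force: [1.2, -0.8, -0.5]
width: 0.0209
grip_force: 39.9
```

Gripped: 20.9 mm wide at 40 N. Now I'll draw it out along the lean.

Request:
play_rows --claw '[1,1,1,1,1,1,1]' --delta_pos '[[0,-0.011,-0.038],[0,-0.021,-0.072],[0,-0.028,-0.096],[0,-0.028,-0.096],[0,-0.028,-0.096],[0,-0.021,-0.072],[0,-0.01,-0.035]]' --delta_rot '[[0,0,0],[0,0,0],[0,0,0],[0,0,0],[0,0,0],[0,0,0],[0,0,0]]'

```text
time: 5.75
ee_pos: [0.4536, 0.3681, 0.3356]
eef_rot: [0.992, 0.13, 0.0, -0.0]
ft_force: [-0.6, 1.1, -2.9]
width: 0.0204
grip_force: 39.9
```

```bash
python3 - <<'E'
from h import *
np.set_printoptions(precision=3,suppress=True,linewidth=150)
F=[];S=[]
for k in range(20):
    s=r.read_state(); c=r.camera('wrist'); F.append(c['pixels']); S.append([s['time'],*s['ft_force'],*s['torque'],*s['ee_pos']])
np.savez('pics/sw1.npz',F=F,S=S); S=np.array(S); print(S)
m=[cv2.resize(F[i][:,:,::-1],(400,300)) for i in(0,4,8,12)]
cv2.imwrite('pics/m1.png',np.vstack([np.hstack(m[:2]),np.hstack(m[2:])]))
E
```

```text
[[ 5.75  -0.558  1.123 -2.929  0.158  0.152 -0.038  0.454  0.368  0.336]
 [ 5.8   -0.399  0.586 -2.852  0.072  0.221 -0.062  0.454  0.368  0.336]
 [ 5.85   1.058  0.515 -4.391  0.134  0.176 -0.008  0.454  0.368  0.335]
 [ 5.9   -0.344  0.639 -4.787  0.049  0.211  0.003  0.454  0.367  0.334]
 [ 5.95   0.114  0.436 -3.736 -0.009  0.152 -0.051  0.454  0.367  0.333]
 [ 6.     0.363 -0.408 -4.211 -0.045  0.181 -0.014  0.454  0.366  0.333]
 [ 6.05   0.171  0.069 -3.661 -0.151  0.186 -0.009  0.454  0.366  0.333]
 [ 6.1   -0.344 -0.46  -3.064 -0.124  0.152  0.032  0.454  0.366  0.333]
 [ 6.15  -0.586 -0.601 -2.67  -0.24   0.041 -0.04   0.454  0.366  0.333]
 [ 6.2    0.677 -1.372 -3.683 -0.264  0.068  0.061  0.454  0.366  0.333]
 [ 6.25  -0.207 -0.776 -4.034 -0.265  0.063 -0.037  0.454  0.366  0.333]
 [ 6.3    0.979 -0.903 -2.991 -0.265  0.046  0.004  0.454  0.366  0.333]
 [ 6.35  -0.525 -0.411 -2.671 -0.275  0.093 -0.009  0.454  0.366  0.333]
 [ 6.4   -0.007 -1.254 -3.654 -0.162  0.138  0.037  0.454  0.366  0.333]
 [ 6.45   0.218 -0.757 -2.837 -0.152  0.138 -0.034  0.454  0.367  0.333]
 [ 6.5    0.21   0.173 -3.568 -0.026  0.164  0.043  0.454  0.367  0.333]
 [ 6.55  -1.035  0.118 -4.179 -0.002  0.218  0.018  0.454  0.367  0.333]
 [ 6.6    0.134  0.656 -3.404  0.097  0.179 -0.009  0.454  0.367  0.333]
 [ 6.65   0.022  0.876 -3.073  0.108  0.239 -0.     0.454  0.367  0.333]
 [ 6.7   -0.528  0.852 -3.437  0.103  0.201  0.042  0.454  0.367  0.333]]
```

View pics/m1.png

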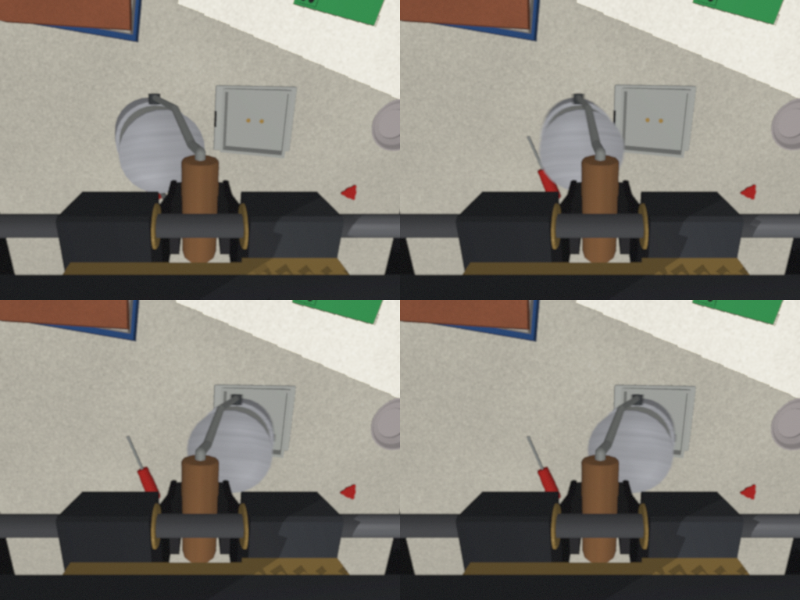

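Over one swing the bail's dark knuckle moves from about (153,97) to (238,98) and the roller stays at x=200 (400-wide tiles). I'll track that knuckle and fit the swing.

```bash
cat >> h.py <<'E'
from scipy.optimize import least_squares
W=2*np.pi/.92
def knuckle(im):
    b=im[105:140,100:400].max(2).astype(float); m=(b<60).astype(np.uint8)
    n,l,st,ce=cv2.connectedComponentsWithStats(m)
    k=[(st[i,4],ce[i]) for i in range(1,n) if 20<st[i,4]<250 and st[i,2]<22]
    if not k: return (np.nan,np.nan,0)
    a,c=max(k,key=lambda t:t[0]); return c[0]+100,c[1]+105,a
HE=np.load('pics/w1.npz')
def uv(th,h,xb=.053,x0=0,y0=0):
    p=np.array([xb+x0,y0+h*np.sin(th),-.0187+h*np.cos(th)]); T=HE['T']
    c=T[:3,:3].T@(p-T[:3,3]); q=HE['K']@[c[0],-c[1],-c[2]]; return q[:2]/q[2]
H=.150
def theta(u,h=H): # invert
    g=np.linspace(-.6,.6,601); U=np.array([uv(t,h)[0] for t in g]); o=np.argsort(U); return np.interp(u,U[o],g[o])
def watch(n,f):
    "film n frames; fit th = c + a cos(W(t-t1)) + b sin(W(t-t1)), t1=time now; angle + towards tool +y"
    F=[];t=[]
    for k in range(n):
        s=r.read_state(); t.append(s['time']); F.append(r.camera('wrist')['pixels'])
    np.savez(f'pics/{f}.npz',F=F,t=t); return fit(F,np.array(t),r.read_state()['time'])
def fit(F,t,t1):
    k=np.array([knuckle(i) for i in F]); th=theta(k[:,0]); ok=np.isfinite(k[:,0])
    A=np.c_[np.ones(len(t)),np.cos(W*(t-t1)),np.sin(W*(t-t1))][ok]
    x,*_=np.linalg.lstsq(A,th[ok],rcond=None)
    print('n',ok.sum(),'rms',np.std(A@x-th[ok]),'c,a,b',x,'amp',np.hypot(x[1],x[2]),'now',t1); return x
E
python3 - <<'E'
from h import *
np.set_printoptions(precision=3,suppress=True,linewidth=150)
d=np.load('pics/sw1.npz'); F=d['F'];t=d['S'][:,0]
k=np.array([knuckle(i) for i in F]);print(k.T)
t1=t[-1]+.05; print(t1,r.read_state()['time'])
for h in(.11,.13,.15,.17): print(h,uv(0,h),uv(.28,h),uv(-.28,h))
def res(p):
    th=p[1]+p[2]*np.cos(W*p[4]*(t-t1))+p[3]*np.sin(W*p[4]*(t-t1))
    P=np.array([uv(x,p[0],p[5],0,p[6]) for x in th]); e=(P-k[:,:2]); return e[np.isfinite(k[:,0])][5:].ravel()
s=least_squares(res,[.15,0,.2,.1,1,.053,0],loss='soft_l1'); print(s.x,np.sqrt(np.mean(s.fun**2)))
fit(F[5:],t[5:],t1)
E
```

```text
[[nan nan nan nan nan nan nan nan nan nan nan nan nan nan nan nan nan nan nan nan]
 [nan nan nan nan nan nan nan nan nan nan nan nan nan nan nan nan nan nan nan nan]
 [ 0.  0.  0.  0.  0.  0.  0.  0.  0.  0.  0.  0.  0.  0.  0.  0.  0.  0.  0.  0.]]
6.75 6.75
0.11 [255.98  132.449] [296.836 133.07 ] [215.148 133.028]
0.13 [255.928 129.886] [300.87  130.523] [211.013 130.477]
0.15 [255.884 127.662] [304.381 128.305] [207.414 128.256]
0.17 [255.845 125.714] [307.464 126.358] [204.253 126.305]
[0.15  0.    0.2   0.1   1.    0.053 0.   ] nan
n 0 rms nan c,a,b [0. 0. 0.] amp 0.0 now 6.75
  return _methods._mean(a, axis=axis, dtype=dtype,
  ret = ret.dtype.type(ret / rcount)
  ret = _var(a, axis=axis, dtype=dtype, out=out, ddof=ddof,
  arrmean = um.true_divide(arrmean, div, out=arrmean,
  ret = ret.dtype.type(ret / rcount)
```

```bash
cat >> h.py <<'E'
TPL=cv2.cvtColor(np.load('pics/sw1.npz')['F'][0],cv2.COLOR_RGB2GRAY)[116:133,187:206]
TC=None
def knuckle(im):
    g=cv2.cvtColor(im,cv2.COLOR_RGB2GRAY)[108:145,120:390]; m=cv2.matchTemplate(g,TPL,cv2.TM_CCOEFF_NORMED)
    v,(x,y)=m.max(),np.unravel_index(m.argmax(),m.shape)[::-1]
    d=0
    if 0<x<m.shape[1]-1: a,b,c=m[y,x-1:x+2]; d=.5*(a-c)/(a-2*b+c)
    return x+d+120+9,y+108+8,v
E
python3 - <<'E'
from h import *
np.set_printoptions(precision=3,suppress=True,linewidth=150)
d=np.load('pics/sw1.npz'); F=d['F'];t=d['S'][:,0]
g=cv2.cvtColor(F[0],cv2.COLOR_RGB2GRAY); print(g[116:134:2,184:210:2])
k=np.array([knuckle(i) for i in F]);print(k.T)
t1=t[-1]+.05
def res(p):
    th=p[1]+p[2]*np.cos(W*p[4]*(t-t1))+p[3]*np.sin(W*p[4]*(t-t1))
    P=np.array([uv(x,p[0],p[5]) for x in th]); e=(P-k[:,:2]); return e[5:].ravel()
s=least_squares(res,[.15,0,.2,.1,1,.053],loss='soft_l1'); print(s.x,np.sqrt(np.mean(s.fun**2)))
fit(F[5:],t[5:],t1)
E
```

```text
[[175 173 176 180 180 173 174 173 170 174 180 179 177]
 [175 175 175 171 168 158 158 158 158 163 175 176 173]
 [178 178 170 116  87  83  83  84  84  87 117 170 176]
 [180 180 173  99  55  62  73  81  74  60  96 170 177]
 [164 158 151  91  58  66  84  86  86  83  95 156 174]
 [110 107  98  70  57  62  80  86  87  88  88  99 129]
 [103 100  98  70  57  61  69  80  85  87  86  86  87]
 [106 114 113  84  55  59  60  63  72  83  87  86  88]
 [138 149 149 112  72  68  73  71  70  74  90  96  87]]
[[195.963 195.059 199.771 210.697 226.875 246.269 266.971 286.01  301.283 311.53  315.304 312.091 302.4   287.479 268.557 247.882 228.234 211.554
  199.6   193.875]
 [124.    124.    124.    124.    124.    124.    124.    124.    125.    125.    125.    125.    125.    124.    124.    124.    124.    124.
  124.    124.   ]
 [  1.      0.999   0.995   0.987   0.975   0.957   0.932   0.889   0.918   0.919   0.917   0.923   0.917   0.888   0.934   0.966   0.974   0.982
    0.987   0.993]]
[ 0.126 -0.009 -0.373  0.086  0.99   0.058] 0.29157132458271456
n 15 rms 0.002012909970472323 c,a,b [-0.005 -0.338  0.09 ] amp 0.3492925777493823 now 6.75
```

The fit is good (rms 0.002 rad, amplitude about 0.35 rad). I'll plan the carry so that it cancels this swing as it goes.

```bash
cat >> h.py <<'E'
L=.211
def simd(d,a,b,lag=.02,Wf=1.,tail=0):
    "pivot rows d (m, tool y) from now; returns final (theta, thdot/W), peak"
    dt=.002; n=int(round((len(d)*.1+tail+.1)/dt)); t=np.arange(n)*dt
    p=np.interp(t-lag,np.arange(len(d)+1)*.1,np.r_[0,np.cumsum(d)])
    p=cv2.GaussianBlur(p.reshape(1,-1),(0,0),.02/dt,borderType=cv2.BORDER_REPLICATE)[0]
    acc=np.gradient(np.gradient(p,dt),dt); th=a;w=b*W*Wf;pk=0;k=(W*Wf)**2
    for x in acc:
        w+=(-k*np.sin(th)-x/9.81*k*np.cos(th))*dt; th+=w*dt; pk=max(pk,abs(th))
    return th,w/(W*Wf),pk
def plan(D,N,a,b,z0=None,wa=1.,dmax=.045):
    z0=np.full(N,D/N) if z0 is None else z0
    def f(d):
        th,w,pk=simd(d,a,b); e=np.diff(np.r_[0,d,0])
        return np.r_[300*th,300*w,3e4*(d.sum()-D),wa*100*e,100*np.maximum(np.abs(d)-dmax,0)*20,30*max(pk-.42,0)]
    return least_squares(f,z0).x
E
python3 - <<'E'
from h import *
np.set_printoptions(precision=3,suppress=True,linewidth=150)
s=r.read_state(); M=R.from_quat(s['eef_rot']); print(s['time'],s['ee_pos'],s['joint_positions'])
D=M.inv().apply(np.array([.4625,-.309,.333])-s['ee_pos']); print('D',D)
for N in(16,20,24):
    d=plan(D[1],N,-.338,.09); print(N,'y units',np.round(d/.2,3),(d/.2).round(3).sum()*.2,simd(d,-.338,.09),simd(d,-.338,.09,.04),simd(d*1,-.36,.1,.02,.985))
    q=np.linspace(0,1,N+1); q=q**3*(10-15*q+6*q*q); print('x',np.round(np.diff(q)*D[0]/.2,3))
E
```

```text
6.75 [0.454 0.367 0.333] [-1.304  0.228  0.669  1.418 -0.14   1.545 -1.955]
D [-0.165  0.656  0.001]
16 y units [0.154 0.175 0.167 0.184 0.222 0.225 0.225 0.226 0.225 0.225 0.225 0.199 0.191 0.213 0.225 0.197] 0.6556000000000001 (np.float64(0.0006447169058779563), np.float64(4.819901272395795e-05), np.float64(0.3367455002746291)) (np.float64(-0.008929231967560002), np.float64(0.019568480495118997), np.float64(0.3367178607467284)) (np.float64(0.024198011734113803), np.float64(-0.03734929566705332), np.float64(0.3586261216706047))
x [-0.002 -0.011 -0.027 -0.045 -0.063 -0.078 -0.09  -0.096 -0.096 -0.09  -0.078 -0.063 -0.045 -0.027 -0.011 -0.002]
20 y units [0.058 0.12  0.173 0.209 0.224 0.223 0.212 0.202 0.201 0.209 0.22  0.225 0.225 0.214 0.184 0.143 0.102 0.068 0.043 0.024] 0.6558 (np.float64(5.314112552307615e-05), np.float64(5.044891691909291e-05), np.float64(0.33672266395693745)) (np.float64(0.03256984900261938), np.float64(-0.01726695835336777), np.float64(0.336712229380118)) (np.float64(-0.012451672232305444), np.float64(0.02374765833606556), np.float64(0.3586041419815087))
x [-0.001 -0.006 -0.015 -0.026 -0.038 -0.049 -0.059 -0.068 -0.074 -0.077 -0.077 -0.074 -0.068 -0.059 -0.049 -0.038 -0.026 -0.015 -0.006 -0.001]
24 y units [0.03  0.067 0.108 0.142 0.164 0.172 0.168 0.16  0.157 0.162 0.177 0.195 0.21  0.214 0.203 0.179 0.15  0.123 0.105 0.096 0.093 0.087 0.072 0.043] 0.6554000000000001 (np.float64(1.3479138224554965e-05), np.float64(-5.717970260679035e-05), np.float64(0.33671586591033253)) (np.float64(-0.041356870222013065), np.float64(-0.0006207690153471559), np.float64(0.3367105530024645)) (np.float64(0.03953141371281143), np.float64(-0.03139633621939508), np.float64(0.35859759894103893))
x [-0.001 -0.004 -0.009 -0.016 -0.024 -0.032 -0.04  -0.047 -0.054 -0.059 -0.062 -0.064 -0.064 -0.062 -0.059 -0.054 -0.047 -0.04  -0.032 -0.024 -0.016
 -0.009 -0.004 -0.001]
```

Request:
play_rows --claw '[1,1,1,1,1,1,1,1]' --delta_pos '[[-0.001,0.03,0],[-0.004,0.067,0],[-0.009,0.108,0],[-0.016,0.142,0],[-0.024,0.164,0],[-0.032,0.172,0],[-0.04,0.168,0],[-0.047,0.16,0]]' --delta_rot '[[0,0,0],[0,0,0],[0,0,0],[0,0,0],[0,0,0],[0,0,0],[0,0,0],[0,0,0]]'

```text
time: 7.55
ee_pos: [0.4722, 0.1584, 0.3336]
eef_rot: [0.992, 0.128, -0.0, 0.0]
ft_force: [0.0, 0.7, -3.7]
width: 0.0206
grip_force: 39.9
```

Request:
play_rows --claw '[1,1,1,1,1,1,1,1]' --delta_pos '[[-0.054,0.157,0],[-0.059,0.162,0],[-0.062,0.177,0],[-0.064,0.195,0],[-0.064,0.21,0],[-0.062,0.214,0],[-0.059,0.203,0],[-0.054,0.179,0]]' --delta_rot '[[0,0,0],[0,0,0],[0,0,0],[0,0,0],[0,0,0],[0,0,0],[0,0,0],[0,0,0]]'

```text
time: 8.35
ee_pos: [0.4544, -0.1561, 0.3335]
eef_rot: [0.992, 0.127, -0.0, -0.0]
ft_force: [1.0, -0.7, -4.4]
width: 0.0208
grip_force: 39.9
```

Request:
play_rows --claw '[1,1,1,1,1,1,1,1]' --delta_pos '[[-0.047,0.15,0],[-0.04,0.123,0],[-0.032,0.105,0],[-0.024,0.096,0],[-0.016,0.093,0],[-0.009,0.087,0],[-0.004,0.072,0],[-0.001,0.043,0]]' --delta_rot '[[0,0,0],[0,0,0],[0,0,0],[0,0,0],[0,0,0],[0,0,0],[0,0,0],[0,0,0]]'

```text
time: 9.15
ee_pos: [0.46, -0.3119, 0.3342]
eef_rot: [0.992, 0.127, -0.001, 0.001]
ft_force: [-0.7, 0.3, -2.9]
width: 0.0211
grip_force: 39.9
```

```bash
python3 - <<'E'
from h import *
np.set_printoptions(precision=3,suppress=True,linewidth=150)
snap('wrist','w2'); print(np.array(go([.4625,-.309,.333])['joint_positions']))
x=watch(20,'sw2'); d=np.load('pics/sw2.npz'); print(np.array([knuckle(i) for i in d['F']]).T)
snap('top','t2'); snap('scene','s2'); go([.4625,-.309,.333])
i=cv2.imread('pics/w2.png'); cv2.imwrite('pics/w2b.png',cv2.resize(i,(800,600),interpolation=cv2.INTER_CUBIC))
E
```

```text
t 9.2 pos [ 0.46  -0.312  0.334] psi -75.41321351712166 zaxis [-0.001 -0.002 -1.   ] j [-0.505  0.282  1.268  1.504 -0.267  1.551 -0.56 ]
units [ 0.017 -0.014  0.006] x,y axes [ 0.968  0.252 -0.001] [ 0.252 -0.968  0.001]
[-0.505  0.282  1.268  1.504 -0.267  1.551 -0.56 ]
n 20 rms 0.00993077010840331 c,a,b [-0.012  0.091  0.091] amp 0.1286861382390261 now 10.2
[[258.446 265.341 271.005 274.627 276.061 274.834 271.104 265.365 258.296 250.892 238.193 238.111 233.936 233.129 234.206 237.156 236.997 249.898
  257.21  264.221]
 [123.    125.    126.    125.    123.    122.    123.    124.    124.    124.    116.    116.    119.    119.    118.    116.    116.    123.
  123.    123.   ]
 [  0.831   0.843   0.865   0.869   0.872   0.863   0.847   0.841   0.824   0.811   0.742   0.766   0.758   0.746   0.745   0.758   0.734   0.783
    0.826   0.833]]
t 10.3 pos [ 0.462 -0.309  0.334] psi -75.17978311076259 zaxis [-0.001 -0.002 -1.   ] j [-0.512  0.28   1.267  1.504 -0.266  1.551 -0.564]
units [ 0.002 -0.     0.007] x,y axes [ 0.967  0.256 -0.001] [ 0.256 -0.967  0.002]
```

View pics/w2b.png

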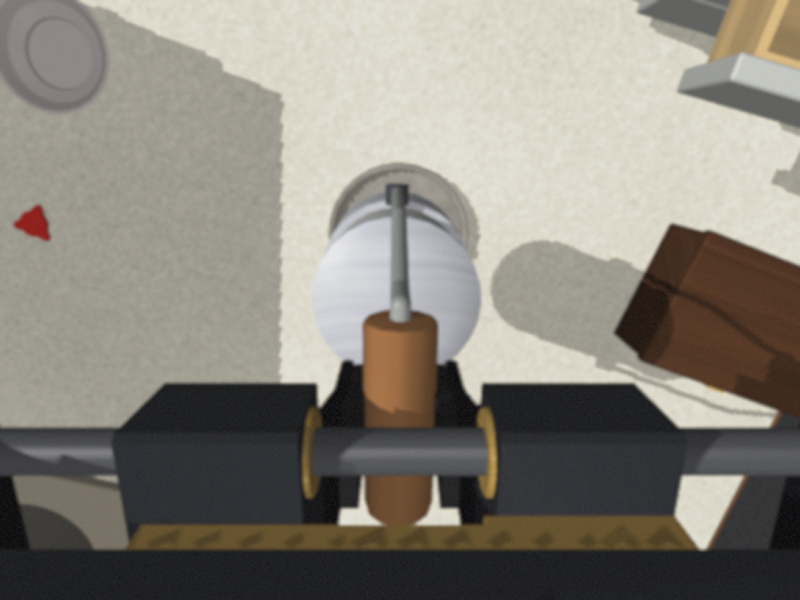

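The lamp hangs over the coaster: its rim top is at (397,163), left edge at (330,228) and right edge at about (470,228). About 0.13 rad of swing remains. I'll update the tracker template, check the coaster centre and plan the damping.

```bash
cat >> h.py <<'E'
TPL=cv2.cvtColor(cv2.imread('pics/w2.png'),cv2.COLOR_BGR2GRAY)[115:132,244:263]
E
python3 - <<'E'
from h import *
np.set_printoptions(precision=3,suppress=True,linewidth=150)
d=np.load('pics/sw2.npz'); k=np.array([knuckle(i) for i in d['F']]); print(k.T)
x=fit(d['F'],d['t'],10.3)
def cc(p): # circle outline in 800px frame
    a=np.linspace(0,2*np.pi,73); P=np.array([proj('w2',[p[0]+.066*np.cos(t),p[1]+.066*np.sin(t),.011]) for t in a])*1.5625
    return P
for c in((.4625,-.309),(.4599,-.3108),(.4657,-.3076)):
    P=cc(c); print(c,'top',P[P[:,1].argmin()],'left',P[P[:,0].argmin()],'right',P[P[:,0].argmax()])
# shadow-free check in crop, with overlay
i=cv2.imread('pics/w2.png')[95:175,195:315]; i=cv2.resize(i,(780,520),interpolation=cv2.INTER_CUBIC)
for q in cc((.4625,-.309)): 
    q=(q/1.5625-[195,95])*6.5; cv2.circle(i,tuple(np.int32(q)),2,(0,0,255),-1)
cv2.imwrite('pics/w2c.png',i)
E
```

```text
[[258.23  264.755 270.284 273.916 275.325 274.021 270.386 264.763 258.019 250.992 244.38  238.536 234.841 233.264 234.379 237.787 243.347 249.912
  256.972 263.785]
 [125.    126.    127.    127.    125.    124.    124.    125.    126.    126.    125.    124.    124.    124.    125.    125.    125.    125.
  125.    125.   ]
 [  0.965   0.92    0.872   0.841   0.835   0.869   0.887   0.928   0.981   0.992   0.897   0.755   0.737   0.707   0.708   0.738   0.878   0.989
    0.983   0.94 ]]
n 20 rms 0.0025302636706580053 c,a,b [-0.009  0.12   0.013] amp 0.12070834315577395 now 10.3
(0.4625, -0.309) top [396.222 161.514] left [326.452 228.754] right [467.077 233.983]
(0.4599, -0.3108) top [397.426 164.922] left [327.736 231.923] right [468.111 237.134]
(0.4657, -0.3076) top [395.611 157.54 ] left [325.721 225.059] right [466.633 230.31 ]
```

View pics/w2c.png

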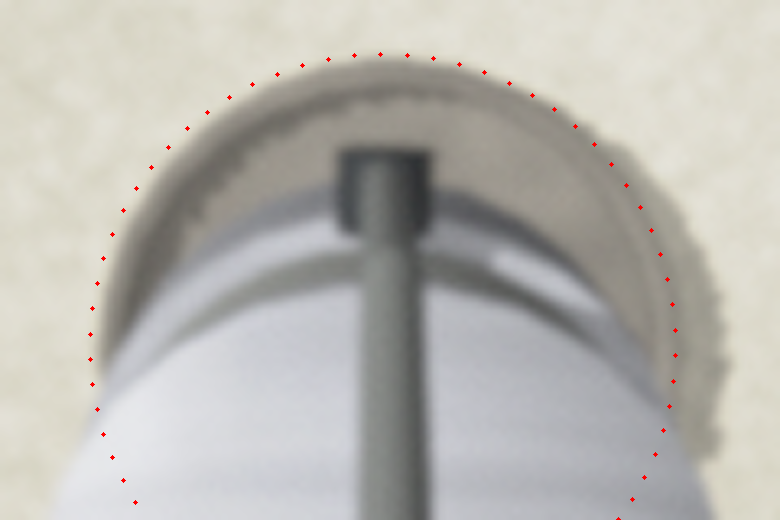

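The overlay fits the rim to about 2 mm, which puts the coaster centre at about (0.462, −0.311). The refined swing fit is a=0.120, b=0.013.

```bash
python3 - <<'E'
from h import *
np.set_printoptions(precision=3,suppress=True,linewidth=150)
# calibrate lag/gain: replay carry rows against the measured residual at 10.3
y=np.array([.03,.067,.108,.142,.164,.172,.168,.16,.157,.162,.177,.195,.21,.214,.203,.179,.15,.123,.105,.096,.093,.087,.072,.043])*.2
for lag in(-.03,0,.02,.05):
  for g in(1,1.08): 
    for wf in (.98,1,): print(lag,g,wf,simd(y,-.338*g,.09*g,lag,wf,tail=1.05)[:2])
D=R.from_quat(r.read_state()['eef_rot']).inv().apply(np.array([.462,-.311,.333])-r.read_state()['ee_pos']);print(D)
for N in(8,10):
    d=plan(.002,N,.120,.013); print(N,np.round(d/.2,3),simd(d,.12,.013),simd(d,.12,.013,0),simd(d,.12,.013,-.03))
E
```

```text
-0.03 1 0.98 (np.float64(0.09908390899872736), np.float64(-0.1014505883276658))
-0.03 1 1 (np.float64(0.046564538827610046), np.float64(-0.0889699369663463))
-0.03 1.08 0.98 (np.float64(0.0889130030884738), np.float64(-0.1272827585176203))
-0.03 1.08 1 (np.float64(0.025188686351160137), np.float64(-0.10718443783405728))
0 1 0.98 (np.float64(0.052139083025810655), np.float64(-0.06139249634630509))
0 1 1 (np.float64(0.014302465311246865), np.float64(-0.030033704552946353))
0 1.08 0.98 (np.float64(0.04186737207056299), np.float64(-0.08762083262319895))
0 1.08 1 (np.float64(-0.007103177751726623), np.float64(-0.04865721078150277))
0.02 1 0.98 (np.float64(0.03027931420933081), np.float64(-0.038517937064276635))
0.02 1 1 (np.float64(-0.001051583244661639), np.float64(8.597549564241504e-05))
0.02 1.08 0.98 (np.float64(0.019935752838980757), np.float64(-0.06487232665639331))
0.02 1.08 1 (np.float64(-0.022464617958929633), np.float64(-0.01867727633528301))
0.05 1 0.98 (np.float64(-0.02119215569402601), np.float64(-0.00976121578500823))
0.05 1 1 (np.float64(-0.043851356584961344), np.float64(0
[... 261 characters left out ...]
6  0.021] (np.float64(0.00018021624396773623), np.float64(3.5910893334009134e-06), np.float64(0.12034213798934741)) (np.float64(-0.004062248466260269), np.float64(0.03398330178848165), np.float64(0.12028674339399184)) (np.float64(0.004730182728809897), np.float64(0.05927486313090639), np.float64(0.12028681566376459))
10 [ 0.015  0.013 -0.002 -0.019 -0.027 -0.023 -0.007  0.013  0.025  0.022] (np.float64(4.3494415247756394e-05), np.float64(-6.414173925621512e-05), np.float64(0.12046038609401112)) (np.float64(0.02202715363271609), np.float64(0.008102873315437359), np.float64(0.1204280693229908)) (np.float64(0.04706975915550128), np.float64(0.009976207141502802), np.float64(0.12042815539887923))
```

Request:
play_rows --claw '[1,1,1,1,1]' --delta_pos '[[0,0.015,0],[0,0.013,0],[0,-0.002,0],[0,-0.019,0],[0,-0.027,0]]' --delta_rot '[[0,0,0],[0,0,0],[0,0,0],[0,0,0],[0,0,0]]'

```text
time: 10.8
ee_pos: [0.4609, -0.3051, 0.3343]
eef_rot: [0.992, 0.129, -0.001, 0.001]
ft_force: [-0.1, 0.4, -3.2]
width: 0.021
grip_force: 39.9
```

Request:
play_rows --claw '[1,1,1,1,1]' --delta_pos '[[0,-0.023,0],[0,-0.007,0],[0,0.013,0],[0,0.025,0],[0,0.022,0]]' --delta_rot '[[0,0,0],[0,0,0],[0,0,0],[0,0,0],[0,0,0]]'

```text
time: 11.3
ee_pos: [0.4628, -0.3115, 0.3344]
eef_rot: [0.992, 0.129, -0.0, 0.001]
ft_force: [0.4, -0.1, -4.1]
width: 0.021
grip_force: 39.9
```

```bash
python3 - <<'E'
from h import *
np.set_printoptions(precision=3,suppress=True,linewidth=150)
x=watch(20,'sw3'); d=np.load('pics/sw3.npz'); print(np.array([knuckle(i) for i in d['F']])[:,[0,2]].T)
go([.462,-.311,.333])
for N in(8,10):
    e=plan(0,N,x[1],x[2]); print(N,np.round(e/.2,3))
E
```

```text
n 20 rms 0.0011712912268337372 c,a,b [-0.008 -0.007  0.025] amp 0.025533628176091065 now 12.3
[[252.041 252.281 253.665 255.188 256.736 257.966 258.801 259.103 258.825 258.036 256.857 255.453 253.934 252.508 251.256 250.485 250.098 250.347
  251.054 252.179]
 [  0.997   0.989   0.986   0.983   0.975   0.978   0.976   0.975   0.977   0.98    0.984   0.973   0.997   0.978   0.988   0.972   0.988   0.979
    0.993   0.993]]
t 12.3 pos [ 0.463 -0.311  0.334] psi -75.16907921832897 zaxis [-0.001 -0.002 -1.   ] j [-0.495  0.279  1.25   1.5   -0.263  1.551 -0.565]
units [-0.003 -0.001  0.007] x,y axes [ 0.967  0.256 -0.001] [ 0.256 -0.967  0.001]
8 [-0.     0.003  0.006  0.006  0.002 -0.003 -0.007 -0.007]
10 [ 0.003  0.005  0.006  0.004  0.001 -0.003 -0.005 -0.006 -0.004 -0.002]
```

Request:
play_rows --claw '[1,1,1,1,1]' --delta_pos '[[0,0.003,0.02],[0,0.005,0.04],[0,0.006,0.05],[0,0.004,0.055],[0,0.001,0.055]]' --delta_rot '[[0,0,0],[0,0,0],[0,0,0],[0,0,0],[0,0,0]]'

```text
time: 12.8
ee_pos: [0.4634, -0.3147, 0.2891]
eef_rot: [0.992, 0.129, -0.001, 0.001]
ft_force: [-0.4, 0.8, -3.4]
width: 0.021
grip_force: 39.9
```

Request:
play_rows --claw '[1,1,1,1,1]' --delta_pos '[[0,-0.003,0.055],[0,-0.005,0.055],[0,-0.006,0.05],[0,-0.004,0.04],[0,-0.002,0.018]]' --delta_rot '[[0,0,0],[0,0,0],[0,0,0],[0,0,0],[0,0,0]]'

```text
time: 13.3
ee_pos: [0.4624, -0.3106, 0.246]
eef_rot: [0.992, 0.129, -0.001, 0.001]
ft_force: [-0.0, 0.1, -3.1]
width: 0.0211
grip_force: 39.9
```

```bash
python3 - <<'E'
from h import *
np.set_printoptions(precision=3,suppress=True,linewidth=150)
x=watch(20,'sw4'); d=np.load('pics/sw4.npz'); print(np.array([knuckle(i) for i in d['F']])[:,[0,2]].T)
go([.462,-.311,.246])
for N in(8,10):
    e=plan(0,N,x[1],x[2]); print(N,np.round(e/.2,4))
snap('wrist','w5'); snap('scene','s5')
a=cv2.imread('pics/s5.png')[130:250,80:240]; b=cv2.imread('pics/w5.png')
cv2.imwrite('pics/m5.png',np.hstack([cv2.resize(a,(400,300),interpolation=cv2.INTER_CUBIC),cv2.resize(b,(400,300))]))
E
```

```text
n 20 rms 0.0009773338081933145 c,a,b [-0.007 -0.006  0.001] amp 0.0057413114601806954 now 14.3
[[254.045 254.115 253.995 253.918 254.068 254.307 254.649 255.019 255.32  255.641 255.781 255.775 255.56  255.308 254.992 254.605 254.187 253.865
  253.633 253.446]
 [  0.988   0.987   0.986   0.984   0.99    0.983   0.983   0.992   0.977   0.975   0.982   0.985   0.974   0.981   0.989   0.975   0.984   0.987
    0.978   0.97 ]]
t 14.3 pos [ 0.463 -0.311  0.247] psi -75.17238435144719 zaxis [-0.    -0.002 -1.   ] j [-0.476  0.322  1.215  1.653 -0.305  1.381 -0.531]
units [-0.003 -0.     0.004] x,y axes [ 0.967  0.256 -0.001] [ 0.256 -0.967  0.001]
8 [-0.002 -0.001  0.     0.002  0.002  0.001 -0.001 -0.001]
10 [-0.    -0.     0.001  0.001  0.001  0.001  0.    -0.001 -0.001 -0.001]
```

View pics/m5.png

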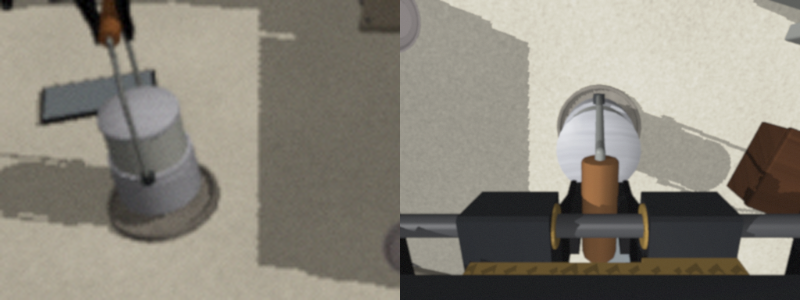

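The left tile shows the lamp hanging just over the coaster, inside its rim. In the right tile the rim spans 558–642 around the knuckle at 598. About 0.006 rad of swing is left, so I'll trim it once more and drop 5 mm.

```bash
python3 - <<'E'
from h import *
np.set_printoptions(precision=4,suppress=True,linewidth=150)
d=np.load('pics/sw4.npz'); x=fit(d['F'][4:],d['t'][4:],14.4); print(r.read_state()['time'])
for N in (8,10): print(np.round(plan(0,N,x[1],x[2])/.2,4))
E
```

```text
n 16 rms 0.00025321984321478343 c,a,b [-0.0074 -0.0045  0.0049] amp 0.006643750759536523 now 14.4
14.4
[-0.0009 -0.0001  0.0013  0.002   0.0014 -0.0001 -0.0016 -0.0019]
[ 0.0003  0.0009  0.0014  0.0014  0.0009  0.     -0.0009 -0.0015 -0.0015 -0.0009]
```

Request:
play_rows --claw '[1,1,1,1,1]' --delta_pos '[[0,0.0003,0.001],[0,0.0009,0.002],[0,0.0014,0.003],[0,0.0014,0.004],[0,0.0009,0.005]]' --delta_rot '[[0,0,0],[0,0,0],[0,0,0],[0,0,0],[0,0,0]]'

```text
time: 14.9
ee_pos: [0.4628, -0.3119, 0.2437]
eef_rot: [0.992, 0.129, -0.0, 0.001]
ft_force: [-0.5, -0.2, -3.7]
width: 0.0208
grip_force: 39.9
```

Request:
play_rows --claw '[1,1,1,1,1]' --delta_pos '[[0,0,0.004],[0,-0.0009,0.003],[0,-0.0015,0.002],[0,-0.0015,0.001],[0,-0.0009,0]]' --delta_rot '[[0,0,0],[0,0,0],[0,0,0],[0,0,0],[0,0,0]]'

```text
time: 15.4
ee_pos: [0.4626, -0.3109, 0.2418]
eef_rot: [0.992, 0.129, -0.0, 0.001]
ft_force: [-0.3, -0.9, -4.1]
width: 0.0208
grip_force: 39.9
```

```bash
python3 - <<'E'
from h import *
np.set_printoptions(precision=4,suppress=True,linewidth=150)
x=watch(20,'sw6'); go([.462,-.311,.242]); d=np.load('pics/sw6.npz'); print(np.array([knuckle(i) for i in d['F']])[:,0])
print(np.round(plan(0,10,x[1],x[2])/.2,4))
E
```

```text
n 20 rms 0.00016900361711346033 c,a,b [-0.0071 -0.0012 -0.0002] amp 0.0012470369915028206 now 16.4
t 16.4 pos [ 0.4626 -0.3109  0.2418] psi -75.16879432691009 zaxis [-0.0006 -0.0016 -1.    ] j [-0.4729  0.3255  1.2117  1.6609 -0.3088  1.3717 -0.5284]
units [-0.0029 -0.0003 -0.0011] x,y axes [ 0.9667  0.256  -0.001 ] [ 0.256  -0.9667  0.0014]
[254.5687 254.4936 254.4379 254.441  254.496  254.5687 254.6111 254.6598 254.8024 254.8251 254.8541 254.8671 254.8608 254.8428 254.8275 254.772
 254.612  254.5963 254.5546 254.429 ]
[-0.0002 -0.0001  0.      0.0002  0.0003  0.0003  0.0001 -0.0001 -0.0002 -0.0002]
```

That's 0.0012 rad (0.3 mm at the foot), which is still. Now I'll hold for four seconds.

Request:
play_rows --claw '[1,1,1,1,1,1,1,1]' --delta_pos '[[0,0,0],[0,0,0],[0,0,0],[0,0,0],[0,0,0],[0,0,0],[0,0,0],[0,0,0]]' --delta_rot '[[0,0,0],[0,0,0],[0,0,0],[0,0,0],[0,0,0],[0,0,0],[0,0,0],[0,0,0]]'

```text
time: 17.2
ee_pos: [0.4626, -0.3109, 0.2418]
eef_rot: [0.992, 0.129, -0.0, 0.001]
ft_force: [-0.5, 0.4, -3.8]
width: 0.0209
grip_force: 39.9
```

Request:
play_rows --claw '[1,1,1,1,1,1,1,1]' --delta_pos '[[0,0,0],[0,0,0],[0,0,0],[0,0,0],[0,0,0],[0,0,0],[0,0,0],[0,0,0]]' --delta_rot '[[0,0,0],[0,0,0],[0,0,0],[0,0,0],[0,0,0],[0,0,0],[0,0,0],[0,0,0]]'

```text
time: 18.0
ee_pos: [0.4626, -0.3109, 0.2418]
eef_rot: [0.992, 0.129, -0.0, 0.001]
ft_force: [-0.0, 0.1, -4.3]
width: 0.0208
grip_force: 39.9
```

Request:
play_rows --claw '[1,1,1,1,1,1,1,1]' --delta_pos '[[0,0,0],[0,0,0],[0,0,0],[0,0,0],[0,0,0],[0,0,0],[0,0,0],[0,0,0]]' --delta_rot '[[0,0,0],[0,0,0],[0,0,0],[0,0,0],[0,0,0],[0,0,0],[0,0,0],[0,0,0]]'

```text
time: 18.8
ee_pos: [0.4626, -0.3109, 0.2418]
eef_rot: [0.992, 0.129, -0.0, 0.001]
ft_force: [0.6, 0.3, -3.3]
width: 0.0209
grip_force: 39.9
```

Request:
play_rows --claw '[1,1,1,1,1,1,1,1]' --delta_pos '[[0,0,0],[0,0,0],[0,0,0],[0,0,0],[0,0,0],[0,0,0],[0,0,0],[0,0,0]]' --delta_rot '[[0,0,0],[0,0,0],[0,0,0],[0,0,0],[0,0,0],[0,0,0],[0,0,0],[0,0,0]]'

```text
time: 19.6
ee_pos: [0.4626, -0.3109, 0.2418]
eef_rot: [0.992, 0.129, -0.0, 0.001]
ft_force: [0.1, -0.3, -3.9]
width: 0.0209
grip_force: 39.9
```

Request:
play_rows --claw '[1,1,1,1,1,1,1,1]' --delta_pos '[[0,0,0],[0,0,0],[0,0,0],[0,0,0],[0,0,0],[0,0,0],[0,0,0],[0,0,0]]' --delta_rot '[[0,0,0],[0,0,0],[0,0,0],[0,0,0],[0,0,0],[0,0,0],[0,0,0],[0,0,0]]'

```text
time: 20.4
ee_pos: [0.4626, -0.3109, 0.2418]
eef_rot: [0.992, 0.129, -0.0, 0.001]
ft_force: [0.1, 0.2, -4.4]
width: 0.021
grip_force: 39.9
```

Request:
play_rows --claw '[1,1,1,1,1,1,1,1]' --delta_pos '[[0,0,0.005],[0,0,0.01],[0,0,0.01],[0,0,0.01],[0,0,0.01],[0,0,0.008],[0,0,0.005],[0,0,0.002]]' --delta_rot '[[0,0,0],[0,0,0],[0,0,0],[0,0,0],[0,0,0],[0,0,0],[0,0,0],[0,0,0]]'

```text
time: 21.2
ee_pos: [0.4625, -0.3109, 0.2297]
eef_rot: [0.992, 0.129, -0.0, 0.001]
ft_force: [0.3, 0.7, -3.5]
width: 0.021
grip_force: 39.9
```

Request:
play_rows --claw '[1,1,1,1]' --delta_pos '[[0,0,0.003],[0,0,0.003],[0,0,0.002],[0,0,0]]' --delta_rot '[[0,0,0],[0,0,0],[0,0,0],[0,0,0]]'

```text
time: 21.6
ee_pos: [0.4626, -0.311, 0.2282]
eef_rot: [0.992, 0.129, -0.0, 0.001]
ft_force: [0.1, -0.6, -4.5]
width: 0.0206
grip_force: 39.9
```

Request:
play_rows --claw '[1,1,1,1]' --delta_pos '[[0,0,0.002],[0,0,0.002],[0,0,0.002],[0,0,0]]' --delta_rot '[[0,0,0],[0,0,0],[0,0,0],[0,0,0]]'

```text
time: 22.0
ee_pos: [0.4626, -0.3109, 0.2269]
eef_rot: [0.992, 0.129, -0.0, 0.001]
ft_force: [-0.9, 0.5, -3.2]
width: 0.0208
grip_force: 39.9
```

Request:
play_rows --claw '[1,1,1,1]' --delta_pos '[[0,0,0.002],[0,0,0.002],[0,0,0],[0,0,0]]' --delta_rot '[[0,0,0],[0,0,0],[0,0,0],[0,0,0]]'

```text
time: 22.4
ee_pos: [0.4626, -0.3109, 0.2262]
eef_rot: [0.992, 0.129, -0.0, 0.001]
ft_force: [-0.2, 0.3, -4.2]
width: 0.0208
grip_force: 39.9
```

Not touching yet (the estimated foot height is 4.9 mm). I'll keep creeping down.

Request:
play_rows --claw '[1,1,1]' --delta_pos '[[0,0,0.002],[0,0,0.002],[0,0,0]]' --delta_rot '[[0,0,0],[0,0,0],[0,0,0]]'

```text
time: 22.7
ee_pos: [0.4627, -0.3111, 0.2255]
eef_rot: [0.992, 0.129, -0.0, 0.001]
ft_force: [0.6, 0.1, -2.4]
width: 0.021
grip_force: 39.9
```

Request:
play_rows --claw '[1,1,1]' --delta_pos '[[0,0,0.002],[0,0,0.002],[0,0,0]]' --delta_rot '[[0,0,0],[0,0,0],[0,0,0]]'

```text
time: 23.0
ee_pos: [0.4628, -0.3114, 0.2254]
eef_rot: [0.992, 0.129, 0.0, 0.001]
ft_force: [-1.6, 0.1, 5.4]
width: 0.0206
grip_force: 40.0
```

Contact: Fz went from −4 to +5 N. I'll ease back 0.6 mm, slacken the grip and open.

Request:
play_rows --claw '[1,1,1,1]' --delta_pos '[[0,0,-0.002],[0,0,-0.001],[0,0,0],[0,0,0]]' --delta_rot '[[0,0,0],[0,0,0],[0,0,0],[0,0,0]]' --squeeze 8

```text
time: 23.4
ee_pos: [0.4626, -0.311, 0.2252]
eef_rot: [0.992, 0.129, -0.0, 0.001]
ft_force: [-0.2, -0.2, -0.7]
width: 0.0217
grip_force: 8.0
```

Request:
play_rows --claw '[0.7,0.6,0.4,0.2,0,0,0,0]' --delta_pos '[[0,0,0],[0,0,0],[0,0,0],[0,0,0],[0,0,0],[0,0,0],[0,0,0],[0,0,0]]' --delta_rot '[[0,0,0],[0,0,0],[0,0,0],[0,0,0],[0,0,0],[0,0,0],[0,0,0],[0,0,0]]'

```text
time: 24.2
ee_pos: [0.4626, -0.3109, 0.2252]
eef_rot: [0.992, 0.129, -0.0, 0.001]
ft_force: [0.5, -0.6, 0.1]
width: 0.074
grip_force: 0.0
```

```bash
python3 - <<'E'
from h import *
s=r.read_state(); print(s['time'],s['width'],s['grip_force'],s['ft_force'])
snap('wrist','w7'); snap('scene','s7')
a=cv2.imread('pics/s7.png')[130:250,80:240]; b=cv2.imread('pics/w7.png')
cv2.imwrite('pics/m7.png',np.hstack([cv2.resize(a,(400,300),interpolation=cv2.INTER_CUBIC),cv2.resize(b,(400,300))]))
E
```

```text
24.2 0.07403025408749442 0.0 [ 0.48977541 -0.6238539   0.05037236]
```

View pics/m7.png

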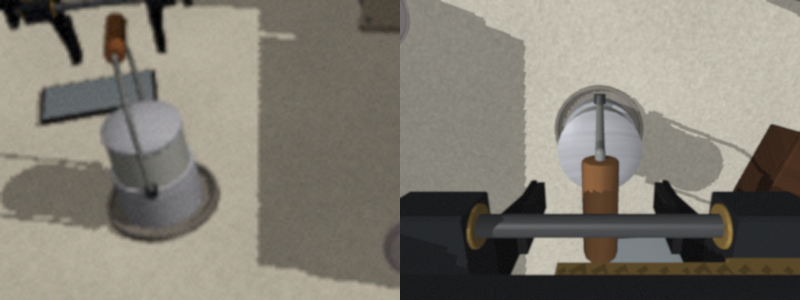

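The lamp stands upright inside the rim and both fingers are clear of the roller. I'll retreat straight up.

Request:
play_rows --claw '[0,0,0,0,0,0,0,0]' --delta_pos '[[0,0,0],[0,0,-0.05],[0,0,-0.1],[0,0,-0.15],[0,0,-0.15],[0,0,-0.1],[0,0,-0.05],[0,0,0]]' --delta_rot '[[0,0,0],[0,0,0],[0,0,0],[0,0,0],[0,0,0],[0,0,0],[0,0,0],[0,0,0]]'

```text
time: 25.1
ee_pos: [0.4629, -0.3112, 0.3463]
eef_rot: [0.992, 0.129, 0.0, 0.001]
ft_force: [-0.8, -1.4, -0.7]
width: 0.087
grip_force: 0.0
```

```bash
python3 - <<'E'
from h import *
snap('scene','s8'); snap('wrist','w8')
a=cv2.imread('pics/s8.png'); b=cv2.imread('pics/w8.png')
cv2.imwrite('pics/m8.png',np.hstack([cv2.resize(a[100:250,60:260],(400,300),interpolation=cv2.INTER_CUBIC),cv2.resize(b,(400,300))]))
E
```

```text
(no output)
```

View pics/m8.png

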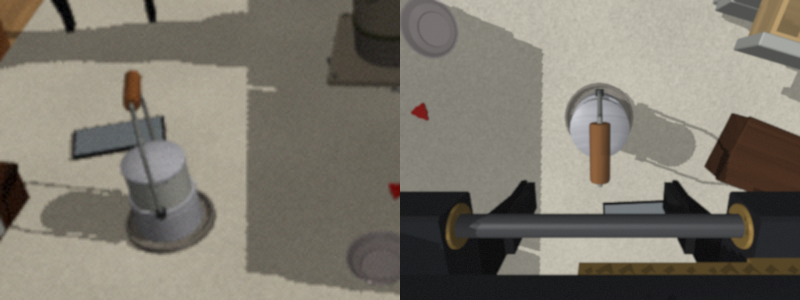

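The lamp stands upright in the coaster and the gripper is well clear above it, so I'm handing in.

```bash
python3 -c "
from bench import r
print(r.close_job())"
```

```text
the job is handed in; nothing more can be done
None
```

The lamp stands upright inside the coaster's rim, released and with the gripper clear; before lowering, it hung still (about 0.3 mm of swing at the foot) just above the coaster for over four seconds, and the job was handed in at about 25 s of the 48 s allowed.

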